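# Show the coat button in the mending box

### The job

Open the clear mending box on the glass shelf by pushing the chrome bar on its lid with your fingertips, gently and without gripping it, until the lid is fully open. Then point at the largest button inside with your fingertips just above it, at most three or four centimetres, touching nothing, and stay there for two seconds. Finally draw your hand back at least 20 cm from the button so that I can take it; leave the box open, and leave the button and everything else lying where it is.

Things in the scene. Friction and masses are not known exactly. Their poses are not given: they have to be found in the camera images.
- mending_box: Clear acrylic box fixed on the glass shelf (top 120 mm up): 134 (x) x 240 (y) x 36 mm high, walls 4 mm (back, +x, wall 30 mm high). Origin: centre of underside; +x, away from the robot, is where the lid slides out; y is its length. Inner floor 4 mm up. Walls at y = +-39 mm, 28 mm high, make three compartments 75 mm wide (y), 126 mm deep (x).
- lid (a joint): Opening in m of the box's clear sliding lid: 0 shut, grows as it slides along the box's +x, stops at 0.100 (fully open: the front 100 mm are uncovered). It starts up to 25 mm open, needs about 1.5 N, a little more when fast, and stays where it is left.
- lid_bar (a point): Middle of the top of the chrome bar on the lid, 47.5 mm above the box's origin; moves with the lid; at joint 0 it is at x = -46, y = 0 mm of the box. Bar 12 mm thick (x), 70 mm long (y), standing 14 mm above the lid's upper face (33.5 mm above the box's origin). Push its flat robot-side face along the box's +x.
- coat_button: The largest button: round, dark wood with four holes, 40 mm across and 7 mm thick, lying flat and loose on the floor of one of the three compartments, in its front half. Origin: centre of its underside; z up.
- shirt_button: Small button of the same dark wood, 23 mm across and 5 mm thick, loose in another compartment. Origin: centre of its underside.
- thimble: Steel thimble standing mouth down, 21 mm across, 24 mm tall, loose in the remaining compartment. Origin: centre of its underside.
- canister: White ceramic canister with hinged latch lid, 104 mm across (about 125 mm over hinge and latch), 148 mm tall, loose beside one end of the box. Origin: centre of its underside.
- peg_bowl: Stainless steel bowl of wooden clothes pegs, 168 mm across the rim, 65 mm tall (pegs to about 75 mm), loose beside the other end of the box. Origin: centre of its underside.
- dustpan: Blue plastic dustpan lying flat near one end of the shelf: pan 190 mm long (x) by 210 mm wide (y), 50 mm high at the back, handle along +x to 175 mm from the origin, loose. Origin: at shelf height, about the middle of the pan.
- brush: Bamboo hand brush lying on its bristles near the other end of the shelf, 260 mm long (x), 50 mm wide, 56 mm tall, loose. Origin: at shelf height, between head and handle.

How it is judged:
On the way, in this order (a step that is already met when the one before it is completed fails the run):
1. the lid is slid fully open (value of joint lid above 0.088 m), for 0.2 s.
2. with the lid open, the fingertips point at the largest button from just above for two seconds, touching nothing (value of joint lid above 0.088 m and horizontal distance between the grasp point and coat_button below 0.025 m and z of the grasp point in the frame of coat_button below 0.076 m and contact force between the fingers and anything else below 0.5 N), for 1.8 s.
At the end, for the whole second after the job is handed in: The lid is still open (at least 88 of its 100 mm), the hand is at least 19 cm from the largest button, the three things in the box lie within 6 mm and the canister, bowl, dustpan and brush within 15 mm of where they began (value of joint lid above 0.088 m and distance between the grasp point and coat_button above 0.19 m and distance of each of coat_button, shirt_button, thimble from where it was at the start of the episode below 0.006 m and distance of each of canister, peg_bowl, dustpan, brush from where it was at the start of the episode below 0.015 m); the robot touches nothing.
It fails at once if the robot touched the largest button (contact force between any of the fingers, the arm and coat_button above 0.3 N).
It fails at once if something in the box was moved or picked up (distance of any of coat_button, shirt_button, thimble from where it was at the start of the episode above 0.008 m).
It fails at once if the lid or box was gripped or pushed hard (over 40 N) (contact force between any of the fingers, the arm and mending_box above 40 N).
It fails at once if another thing on the shelf was knocked or carried (distance of any of canister, peg_bowl, dustpan, brush from where it was at the start of the episode above 0.02 m).
It also fails if it takes over 51 s, if anything falls off the work surface, if the arm or the gripper's body presses on something with over 40 N, if the wrist force passes 120 N, or if a joint passes its speed limit or range.

### The arm

A 7-joint arm with a two-finger parallel gripper is mounted at the origin on the work surface. World frame = base frame: x ahead of the robot, y to its left, z up, the work surface at z = 0. Lengths are in m, angles in rad, forces in N, time in s.
With the tool pointing down it reaches from about 0.4 to 0.85 m from the base axis. Payload 10.4 kg.
Tool frame: the origin (TCP) lies midway between the tips of the shut fingers; the grasp point (between the pads) lies 19 mm behind it (r.tcp_to_grasp is the z of the grasp point in the tool frame, in m); z points along the fingers, x is the direction in which the jaws open and shut, and the axes are right-handed (so a half turn about z gives the same grasp; the last joint's range is limited). The gripper opens to 87 mm and grips with 3 to 60 N. Pads are 19 mm wide; open, the fingers measure 117 mm over their backs; the gripper's body (75 mm by 190 mm) begins 51 mm behind the grasp point.
Start: joints at [-1.229, 0.332, -0.065, 1.46, 0.022, 1.35, -0.088], TCP at [0.223, 0.584, 0.223] pointing down, gripper open.
Joint ranges: [-2.6, 2.6], [-0.5, 2.12], [-1.47, 1.34], [0.16, 2.42], [-1.27, 4.41], [0.06, 2.06], [-2.6, 2.6]. Speed limits (rad/s): [2.22, 2.22, 2.79, 2.79, 3.14, 3.14, 3.14].

### API

Orientations are given as a unit quaternion [x, y, z, w].
In Python, from bench import r, camera, close_job gives the robot as it stands. The module is installed in compiled form; this text tells all that it offers.
- The arm moves only by the shell command python3 -m crank 'ROWS' [FORCE]. ROWS is JSON, a list of rows, each an object of numbers: "x", "y", "z": the shift along the tool's x, y, z scaled (see below); "ax", "ay", "az": the turn, a rotation vector about the tool's x, y, z scaled (see below); "claw": the closure, from -1 (fully open) to 1 (shut), so that 0 is half open. A call has exactly 5 rows; each row is the pose to reach, as a shift and turn from the pose commanded when the call began, along the tool's axes at that moment; what a row does not reach only later rows make up. The controller multiplies each number of a shift by 1 m and each number of a turn by 2 rad. A row lasts 1/12 s, in which the tool goes at most 41.7 mm and 7.16 degrees, less where a joint would pass 70% of its speed; a pose out of reach is approached as far as the arm can. A call with a number of a shift or a turn outside -1 to 1 is refused whole. A call with a gripper value outside its range is refused whole. The fingers move at their own pace and stop on an object; FORCE is the grip in N (left out, the last holds). Time passes only in rows, so rows that repeat a pose let the fingers close, or fill a call up. It gives the time, the measured TCP pose, the force and the opening at its end, in the units of the state.
- r.read_state(): the state, without advancing time (a new reading comes with each control period).
- camera(name): name is "side" or "top"; returns a dict with "color" (480x640x3 uint8, blue, green, red), "fx", "fy", "cx", "cy" (pixels), "eye" and "orientation" of the camera in the world. Camera axes: x right, y down, z forward; pixel columns grow to the right and rows downward; lengths in m; the calibration is good to about 2 mm. A picture is of the moment at which its call begins. There is no depth.
- close_job(): hands the job in, once; it reports no verdict.
The state is a dict: "time": time; "joint_positions": joint angles; "joint_vel": joint speeds; "joint_torque": joint torques, N m; "ee_pos": TCP position; "eef_rot": TCP orientation; "ft_force": force on the tool from outside, world axes, zero at the start; "torque": the same for the moment, N m; "width": finger opening in m.
Only numpy, scipy, OpenCV 4.12 (cv2) and the standard library are available. Lean on these libraries where they do the work, as an engineer would, in place of code of your own. Each camera call takes 0.05 s, during which the arm holds its last target. There are 200 camera calls.

## Working session

There is one attempt and no reset: what is moved stays moved. The work goes in short steps, Python scripts to look and compute and a shell command to move; the robot and the scene stay as the last step left them, time stands still between calls to the robot, and variables do not carry over. Pictures are saved under pics/ and viewed, about 8 in all and at most 12, crops included, and the job is handed in when it is done.

```bash
mkdir -p pics
cat > h.py <<'E'
import numpy as np, cv2
from scipy.spatial.transform import Rotation as R
from bench import r, camera
def ray(c,u,v):
    d=R.from_quat(c["orientation"]).apply([(u-c["cx"])/c["fx"],(v-c["cy"])/c["fy"],1]); return np.array(c["eye"]),d
def onz(c,u,v,z):
    e,d=ray(c,u,v); return e+d*(z-e[2])/d[2]
def proj(c,p):
    q=R.from_quat(c["orientation"]).inv().apply(np.array(p)-c["eye"]); return (c["fx"]*q[0]/q[2]+c["cx"],c["fy"]*q[1]/q[2]+c["cy"])
E
python3 - <<'E'
from h import *
s=r.read_state(); print(s["time"],s["ee_pos"],s["eef_rot"],s["width"],R.from_quat(s["eef_rot"]).as_matrix().round(3),r.tcp_to_grasp)
for n in("top","side"):
    c=camera(n); cv2.imwrite(f"pics/{n}0.png",c["color"]); print(n,c["eye"],c["orientation"],c["fx"],c["cx"],c["cy"])
E
```

```text
0.0 [0.22283146 0.58351887 0.22176531] [ 8.23624437e-01  5.67135166e-01 -5.57317251e-04  4.22566725e-04] 0.08713277262992851 [[ 0.357  0.934 -0.   ]
 [ 0.934 -0.357 -0.001]
 [-0.001  0.    -1.   ]] -0.0187
top [ 0.4064138  -0.00244587  2.02523458] [ 0.71635643 -0.69680835  0.02394663 -0.02679824] 609.7099427453038 315.6871386393507 249.70212546226134
side [-0.14660925 -0.76307757  0.82422023] [ 0.82167358 -0.30497948  0.17797146 -0.44739938] 454.7250754881391 316.2063304513801 231.4041564991709
```

View pics/top0.png

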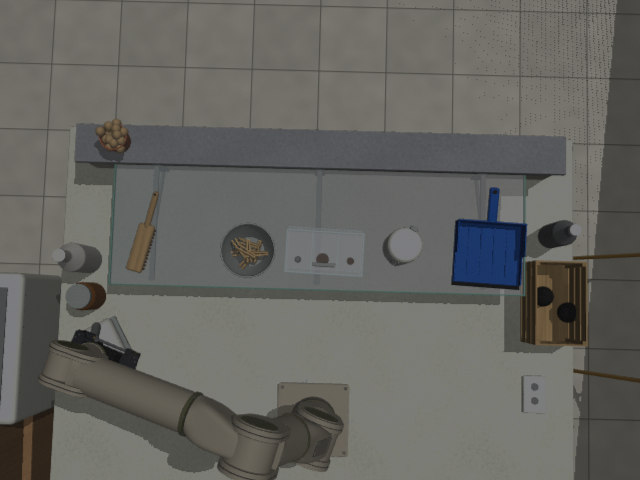

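View pics/side0.png

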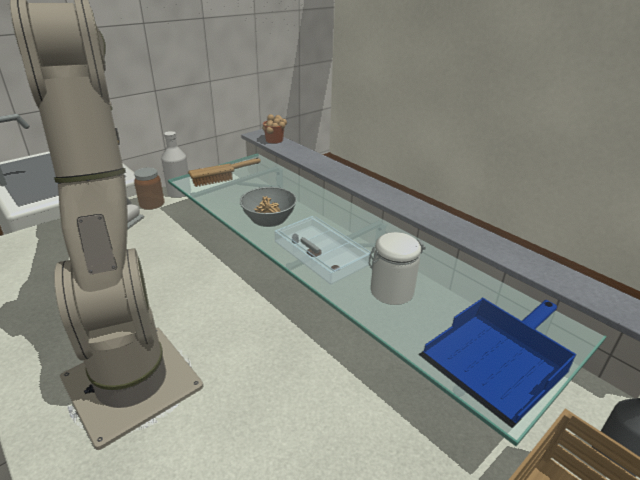

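The top view shows the box at about cols 285–365, rows 228–277. The chrome bar is near (323,265), a dark disc near (322,260), and smaller items near (297,259) and (350,261). I'll enlarge this area to measure it.

Run:
```python
from h import *
c=camera("top"); im=c["color"][215:290,275:375]
a=cv2.resize(im,None,fx=8,fy=8,interpolation=cv2.INTER_CUBIC)[:600]; a=cv2.convertScaleAbs(a,alpha=1.3)
cv2.imwrite("pics/crop1.png",a)
for n,(u,v,z) in dict(barL=(312,265,.1675),barR=(335,265,.1675),coat=(322,260,.131),shirt=(350,261,.129),c00=(285,228,.156),c10=(365,230,.156),c01=(285,275,.156),c11=(364,277,.156)).items(): print(n,onz(c,u,v,z).round(4))
c=camera("side"); b=cv2.resize(c["color"][205:285,265:375],None,fx=7,fy=7,interpolation=cv2.INTER_CUBIC); cv2.imwrite("pics/crop2.png",b)
```

```text
barL [0.4928 0.0168 0.1675]
barR [ 0.4948 -0.0533  0.1675]
coat [ 0.5109 -0.0134  0.131 ]
shirt [ 0.5103 -0.1007  0.129 ]
c00 [0.6051 0.1034 0.156 ]
c10 [ 0.6057 -0.1432  0.156 ]
c01 [0.4604 0.0988 0.156 ]
c11 [ 0.461  -0.1433  0.156 ]
```

View pics/crop1.png

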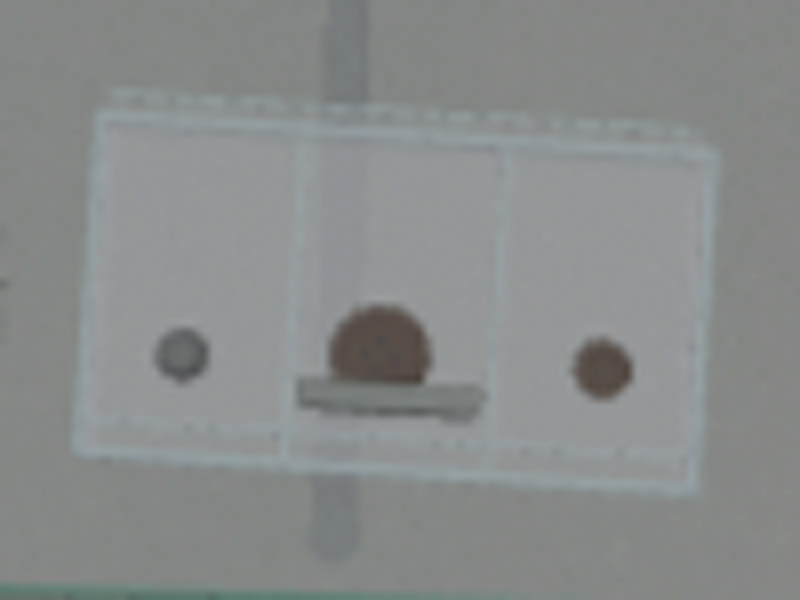

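View pics/crop2.png

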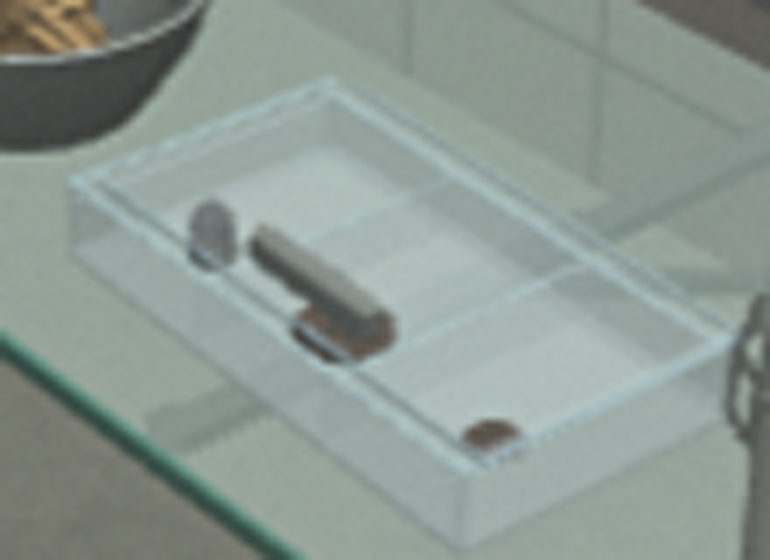

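The enlarged views show the coat button in the middle compartment (crop 380,355), partly hidden by the bar (x 297–484, y about 398). The thimble is at (182,355) and the shirt button at (602,369). The box corners are clear. Next I'll work out the poses.

Run:
```python
from h import *
c=camera("top"); f=lambda X,Y,z:onz(c,(X+.5)/8-.5+275,(Y+.5)/8-.5+215,z)
FL,FR,BL,BR=f(75,457,.156),f(695,493,.156),f(97,112,.150),f(718,150,.150)
print("corners",*[p.round(4) for p in(FL,FR,BL,BR)],np.linalg.norm(FL-FR),np.linalg.norm(FL-BL))
y=FL-FR+BL-BR; y[2]=0; y/=np.linalg.norm(y); x=np.array([y[1],-y[0],0])
o=(FL+FR+BL+BR)/4; print("centre",o.round(4),"yaw deg",np.degrees(np.arctan2(x[1],x[0])))
bar=f(391,396,.1675); coat=f(380,355,.131); th=f(182,355,.14);sh=f(602,369,.129)
for n,p in dict(bar=bar,coat=coat,th=th,sh=sh,bl=f(297,392,.1675),br=f(484,402,.1675)).items(): print(n,p.round(4),"box",((p-o)@x).round(4),((p-o)@y).round(4))
s=r.read_state(); M=R.from_quat(s["eef_rot"])
G=R.from_matrix(np.c_[y,x,[0,0,-1]])
print("turn rotvec/2",(M.inv()*G).as_rotvec()/2)
face=bar-x*.006
for n,t in dict(over=face-x*.04+[0,0,.24-.1675],).items(): print(n,t.round(4),"tool shift",M.inv().apply(t-s["ee_pos"]).round(4))
```

```text
corners [0.4705 0.1024 0.156 ] [ 0.4632 -0.1354  0.156 ] [0.6042 0.0984 0.15  ] [ 0.596  -0.1417  0.15  ] 0.23790813635679606 0.13389902804944628
centre [ 0.5335 -0.0191  0.153 ] yaw deg -1.841623674993183
bar [ 0.4966 -0.0179  0.1675] box -0.0368 -0.0001
coat [ 0.5142 -0.0135  0.131 ] box -0.0194 0.0049
th [0.5116 0.0631 0.14  ] box -0.0245 0.0815
sh [ 0.5113 -0.1001  0.129 ] box -0.0196 -0.0817
bl [0.4972 0.0179 0.1675] box -0.0375 0.0358
br [ 0.4953 -0.0534  0.1675] box -0.037 -0.0356
turn rotvec/2 [-3.27787003e-05  3.10432335e-04 -1.66321524e-01]
over [ 0.4507 -0.0165  0.24  ] tool shift [-0.4795  0.4269 -0.0175]
```

```bash
python3 -m crank '[{"x":-0.02,"y":0.018,"z":-0.01,"claw":1},{"x":-0.04,"y":0.036,"z":-0.02,"claw":1},{"x":-0.07,"y":0.062,"z":-0.02,"claw":1},{"x":-0.095,"y":0.085,"z":-0.02,"claw":1},{"x":-0.12,"y":0.107,"z":-0.02,"claw":1}]' 10
python3 -m crank '[{"x":-0.025,"y":0.022,"claw":1},{"x":-0.05,"y":0.044,"claw":1},{"x":-0.075,"y":0.066,"claw":1},{"x":-0.1,"y":0.088,"claw":1},{"x":-0.12,"y":0.107,"claw":1}]'
python3 -m crank '[{"x":-0.025,"y":0.022,"claw":1},{"x":-0.05,"y":0.044,"claw":1},{"x":-0.075,"y":0.066,"claw":1},{"x":-0.1,"y":0.088,"claw":1},{"x":-0.12,"y":0.107,"claw":1}]'
python3 -m crank '[{"x":-0.025,"y":0.022,"claw":1},{"x":-0.05,"y":0.044,"claw":1},{"x":-0.075,"y":0.066,"claw":1},{"x":-0.1,"y":0.088,"claw":1},{"x":-0.12,"y":0.107,"claw":1}]'
python3 -m crank '[{"az":-0.04,"claw":1},{"az":-0.08,"claw":1},{"az":-0.12,"claw":1},{"az":-0.166,"claw":1},{"az":-0.166,"claw":1}]'
```

```text
schema error: expected keys x, y, z, ax, ay, az, claw
schema error: expected keys x, y, z, ax, ay, az, claw
schema error: expected keys x, y, z, ax, ay, az, claw
schema error: expected keys x, y, z, ax, ay, az, claw
schema error: expected keys x, y, z, ax, ay, az, claw
```

All seven keys are required in every row.

```bash
python3 -m crank '[{"x":-0.02,"y":0.018,"z":-0.01,"ax":0,"ay":0,"az":0,"claw":1},{"x":-0.04,"y":0.036,"z":-0.02,"ax":0,"ay":0,"az":0,"claw":1},{"x":-0.07,"y":0.062,"z":-0.02,"ax":0,"ay":0,"az":0,"claw":1},{"x":-0.095,"y":0.085,"z":-0.02,"ax":0,"ay":0,"az":0,"claw":1},{"x":-0.12,"y":0.107,"z":-0.02,"ax":0,"ay":0,"az":0,"claw":1}]' 10
python3 -m crank '[{"x":-0.025,"y":0.022,"z":0,"ax":0,"ay":0,"az":0,"claw":1},{"x":-0.05,"y":0.044,"z":0,"ax":0,"ay":0,"az":0,"claw":1},{"x":-0.075,"y":0.066,"z":0,"ax":0,"ay":0,"az":0,"claw":1},{"x":-0.1,"y":0.088,"z":0,"ax":0,"ay":0,"az":0,"claw":1},{"x":-0.12,"y":0.107,"z":0,"ax":0,"ay":0,"az":0,"claw":1}]'
python3 -m crank '[{"x":-0.025,"y":0.022,"z":0,"ax":0,"ay":0,"az":0,"claw":1},{"x":-0.05,"y":0.044,"z":0,"ax":0,"ay":0,"az":0,"claw":1},{"x":-0.075,"y":0.066,"z":0,"ax":0,"ay":0,"az":0,"claw":1},{"x":-0.1,"y":0.088,"z":0,"ax":0,"ay":0,"az":0,"claw":1},{"x":-0.12,"y":0.107,"z":0,"ax":0,"ay":0,"az":0,"claw":1}]'
python3 -m crank '[{"x":-0.025,"y":0.022,"z":0,"ax":0,"ay":0,"az":0,"claw":1},{"x":-0.05,"y":0.044,"z":0,"ax":0,"ay":0,"az":0,"claw":1},{"x":-0.075,"y":0.066,"z":0,"ax":0,"ay":0,"az":0,"claw":1},{"x":-0.1,"y":0.088,"z":0,"ax":0,"ay":0,"az":0,"claw":1},{"x":-0.12,"y":0.107,"z":0,"ax":0,"ay":0,"az":0,"claw":1}]'
python3 -m crank '[{"x":0,"y":0,"z":0,"ax":0,"ay":0,"az":-0.04,"claw":1},{"x":0,"y":0,"z":0,"ax":0,"ay":0,"az":-0.08,"claw":1},{"x":0,"y":0,"z":0,"ax":0,"ay":0,"az":-0.12,"claw":1},{"x":0,"y":0,"z":0,"ax":0,"ay":0,"az":-0.166,"claw":1},{"x":0,"y":0,"z":0,"ax":0,"ay":0,"az":-0.166,"claw":1}]'
cat >> h.py <<'E'
bx=np.array([np.cos(np.radians(-1.84)),np.sin(np.radians(-1.84)),0]); by=np.array([-bx[1],bx[0],0])
bo=np.array([.5335,-.0191,.12]); bar=np.array([.4966,-.0179,.1675]); coat=np.array([.5142,-.0135,.124])
def rep(**t):
    s=r.read_state(); M=R.from_quat(s["eef_rot"]); p=np.array(s["ee_pos"])
    print("t",s["time"],"tcp",p.round(4),"box",((p-bo)@bx).round(4),((p-bo)@by).round(4),"F",np.round(s["ft_force"],2),"w",s["width"]); print("axes",M.as_matrix().round(3).tolist())
    for n,q in t.items(): print(n,"shift",M.inv().apply(q-p).round(4))
E
python3 - <<'E'
from h import *
rep(pre=np.r_[(bar-bx*.046)[:2],.159])
E
```

```text
time: 0.67
ee_pos: [0.2807, 0.4319, 0.2426]
eef_rot: [0.824, 0.567, 0.0, -0.0]
ft_force: [1.3, 0.1, -0.2]
width: 0.0612
time: 1.08
ee_pos: [0.3378, 0.281, 0.2427]
eef_rot: [0.824, 0.567, 0.0, -0.0]
ft_force: [0.8, 0.5, -0.4]
width: 0.0282
time: 1.5
ee_pos: [0.3948, 0.1307, 0.2427]
eef_rot: [0.824, 0.567, 0.0, -0.0]
ft_force: [1.0, 0.5, -0.2]
width: 0.002
time: 1.92
ee_pos: [0.4518, -0.0198, 0.2428]
eef_rot: [0.824, 0.567, 0.0, 0.0]
ft_force: [1.5, 0.4, 0.7]
width: 0.0004
time: 2.33
ee_pos: [0.4515, -0.0173, 0.2426]
eef_rot: [0.717, 0.697, 0.0, -0.0]
ft_force: [-0.6, 0.6, -1.2]
width: 0.0002
t 2.3333 tcp [ 0.4515 -0.0173  0.2426] box -0.082 -0.0008 F [-0.62  0.56 -1.17] w 0.0002264502588714628
axes [[0.029, 1.0, 0.0], [1.0, -0.029, 0.0], [0.0, 0.0, -1.0]]
pre shift [ 0.0008 -0.0009  0.0836]
```

```bash
python3 -m crank '[{"x":0,"y":-0.002,"z":0.02,"ax":0,"ay":0,"az":0,"claw":1},{"x":0,"y":-0.002,"z":0.045,"ax":0,"ay":0,"az":0,"claw":1},{"x":0,"y":-0.002,"z":0.065,"ax":0,"ay":0,"az":0,"claw":1},{"x":0,"y":-0.002,"z":0.083,"ax":0,"ay":0,"az":0,"claw":1},{"x":0,"y":-0.002,"z":0.083,"ax":0,"ay":0,"az":0,"claw":1}]'
python3 - <<'E'
from h import *
c=camera("side"); cv2.imwrite("pics/s3.png",cv2.resize(c["color"][150:290,230:400],None,fx=4,fy=4,interpolation=cv2.INTER_CUBIC)); rep()
E
```

```text
time: 2.75
ee_pos: [0.4476, -0.0173, 0.1567]
eef_rot: [0.72, 0.694, -0.002, -0.001]
ft_force: [-1.3, -0.3, -0.9]
width: 0.0001
t 2.8 tcp [ 0.4485 -0.0173  0.1585] box -0.085 -0.0009 F [ 0.14 -0.03 -0.61] w 0.00036881101045146194
axes [[0.035, 0.999, -0.003], [0.999, -0.035, -0.001], [-0.001, -0.003, -1.0]]
```

View pics/s3.png

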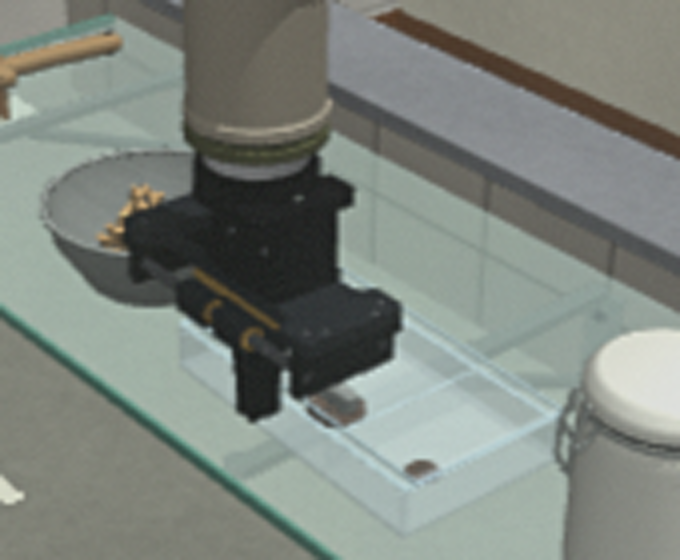

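The closed fingers are down just in front of the bar (crop 260,410), clear of the wall, with force near zero. I'll start pushing slowly.

```bash
python3 -m crank '[{"x":0,"y":0.006,"z":-0.001,"ax":0,"ay":0,"az":0,"claw":1},{"x":0,"y":0.012,"z":-0.001,"ax":0,"ay":0,"az":0,"claw":1},{"x":0,"y":0.018,"z":-0.001,"ax":0,"ay":0,"az":0,"claw":1},{"x":0,"y":0.024,"z":-0.001,"ax":0,"ay":0,"az":0,"claw":1},{"x":0,"y":0.028,"z":-0.001,"ax":0,"ay":0,"az":0,"claw":1}]'
python3 -m crank '[{"x":0,"y":0.003,"z":0,"ax":0,"ay":0,"az":0,"claw":1},{"x":0,"y":0.006,"z":0,"ax":0,"ay":0,"az":0,"claw":1},{"x":0,"y":0.009,"z":0,"ax":0,"ay":0,"az":0,"claw":1},{"x":0,"y":0.012,"z":0,"ax":0,"ay":0,"az":0,"claw":1},{"x":0,"y":0.015,"z":0,"ax":0,"ay":0,"az":0,"claw":1}]'
python3 -m crank '[{"x":0,"y":0.003,"z":0,"ax":0,"ay":0,"az":0,"claw":1},{"x":0,"y":0.006,"z":0,"ax":0,"ay":0,"az":0,"claw":1},{"x":0,"y":0.009,"z":0,"ax":0,"ay":0,"az":0,"claw":1},{"x":0,"y":0.012,"z":0,"ax":0,"ay":0,"az":0,"claw":1},{"x":0,"y":0.015,"z":0,"ax":0,"ay":0,"az":0,"claw":1}]'
python3 - <<'E'
from h import *
rep()
E
```

```text
time: 3.22
ee_pos: [0.4788, -0.018, 0.161]
eef_rot: [0.719, 0.695, 0.0, 0.0]
ft_force: [-0.2, -0.3, -0.1]
width: 0.0009
time: 3.63
ee_pos: [0.4926, -0.0186, 0.1605]
eef_rot: [0.719, 0.695, -0.0, -0.0]
ft_force: [-1.5, -0.1, 0.6]
width: 0.0004
time: 4.05
ee_pos: [0.5078, -0.0191, 0.1605]
eef_rot: [0.719, 0.695, -0.0, -0.0]
ft_force: [-1.9, -0.8, 1.4]
width: 0.0005
t 4.05 tcp [ 0.5078 -0.0191  0.1605] box -0.0257 -0.0009 F [-1.95 -0.79  1.39] w 0.0005235421282356057
axes [[0.033, 0.999, -0.0], [0.999, -0.033, -0.0], [-0.0, -0.0, -1.0]]
```

```bash
python3 -m crank '[{"x":0,"y":0.003,"z":0,"ax":0,"ay":0,"az":0,"claw":1},{"x":0,"y":0.006,"z":0,"ax":0,"ay":0,"az":0,"claw":1},{"x":0,"y":0.009,"z":0,"ax":0,"ay":0,"az":0,"claw":1},{"x":0,"y":0.012,"z":0,"ax":0,"ay":0,"az":0,"claw":1},{"x":0,"y":0.015,"z":0,"ax":0,"ay":0,"az":0,"claw":1}]'
python3 -m crank '[{"x":0,"y":0.003,"z":0,"ax":0,"ay":0,"az":0,"claw":1},{"x":0,"y":0.006,"z":0,"ax":0,"ay":0,"az":0,"claw":1},{"x":0,"y":0.009,"z":0,"ax":0,"ay":0,"az":0,"claw":1},{"x":0,"y":0.012,"z":0,"ax":0,"ay":0,"az":0,"claw":1},{"x":0,"y":0.015,"z":0,"ax":0,"ay":0,"az":0,"claw":1}]'
python3 -m crank '[{"x":0,"y":0.003,"z":0,"ax":0,"ay":0,"az":0,"claw":1},{"x":0,"y":0.006,"z":0,"ax":0,"ay":0,"az":0,"claw":1},{"x":0,"y":0.009,"z":0,"ax":0,"ay":0,"az":0,"claw":1},{"x":0,"y":0.012,"z":0,"ax":0,"ay":0,"az":0,"claw":1},{"x":0,"y":0.015,"z":0,"ax":0,"ay":0,"az":0,"claw":1}]'
python3 - <<'E'
from h import *
c=camera("top"); cv2.imwrite("pics/t4.png",cv2.resize(c["color"][205:290,265:385],None,fx=6,fy=6,interpolation=cv2.INTER_CUBIC))
rep()
E
```

```text
time: 4.47
ee_pos: [0.5228, -0.0197, 0.1605]
eef_rot: [0.719, 0.695, -0.0, 0.0]
ft_force: [-1.3, -1.2, 0.8]
width: 0.0004
time: 4.88
ee_pos: [0.5378, -0.0201, 0.1605]
eef_rot: [0.719, 0.695, -0.0, -0.0]
ft_force: [-0.8, -1.5, 0.4]
width: 0.0009
time: 5.3
ee_pos: [0.5528, -0.0205, 0.1605]
eef_rot: [0.719, 0.695, 0.0, -0.0]
ft_force: [-1.6, -1.8, -0.5]
width: 0.0003
t 5.35 tcp [ 0.5532 -0.0204  0.1605] box 0.0198 -0.0007 F [-0.54 -0.07 -0.02] w 0.00044790872911287046
axes [[0.033, 0.999, 0.0], [0.999, -0.033, 0.0], [0.0, 0.0, -1.0]]
```

View pics/t4.png

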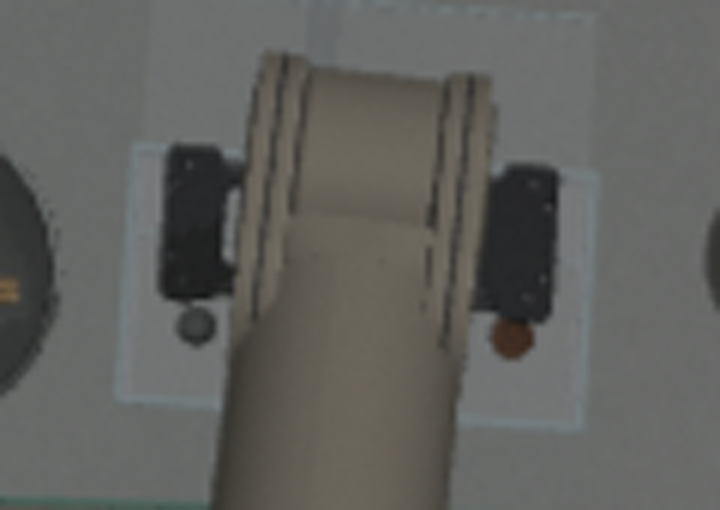

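The top view shows the lid's rear edge (595,14) about 26 px past the box's back edge (597,172). That is about 82 mm open, which agrees with the fingertip position. About 16 mm is left.

```bash
python3 -m crank '[{"x":0,"y":0.003,"z":0,"ax":0,"ay":0,"az":0,"claw":1},{"x":0,"y":0.006,"z":0,"ax":0,"ay":0,"az":0,"claw":1},{"x":0,"y":0.009,"z":0,"ax":0,"ay":0,"az":0,"claw":1},{"x":0,"y":0.012,"z":0,"ax":0,"ay":0,"az":0,"claw":1},{"x":0,"y":0.0145,"z":0,"ax":0,"ay":0,"az":0,"claw":1}]'
python3 -m crank '[{"x":0,"y":0.0005,"z":0,"ax":0,"ay":0,"az":0,"claw":1},{"x":0,"y":0.001,"z":0,"ax":0,"ay":0,"az":0,"claw":1},{"x":0,"y":0.0015,"z":0,"ax":0,"ay":0,"az":0,"claw":1},{"x":0,"y":0.002,"z":0,"ax":0,"ay":0,"az":0,"claw":1},{"x":0,"y":0.002,"z":0,"ax":0,"ay":0,"az":0,"claw":1}]'
python3 - <<'E'
from h import *
c=camera("top"); im=c["color"][190:290,265:385]; cv2.imwrite("pics/t5.png",cv2.resize(im,None,fx=6,fy=6,interpolation=cv2.INTER_CUBIC))
rep()
E
```

```text
time: 5.77
ee_pos: [0.5673, -0.0209, 0.1605]
eef_rot: [0.719, 0.695, 0.0, -0.0]
ft_force: [-2.0, -0.7, 0.4]
width: 0.0005
time: 6.18
ee_pos: [0.569, -0.021, 0.1605]
eef_rot: [0.719, 0.695, 0.0, -0.0]
ft_force: [-1.1, 0.4, -0.8]
width: 0.0003
t 6.2333 tcp [ 0.569  -0.021   0.1605] box 0.0356 -0.0007 F [-0.35 -0.32 -0.85] w 0.0006632564157852742
axes [[0.033, 0.999, 0.0], [0.999, -0.033, 0.0], [0.0, 0.0, -1.0]]
```

View pics/t5.png

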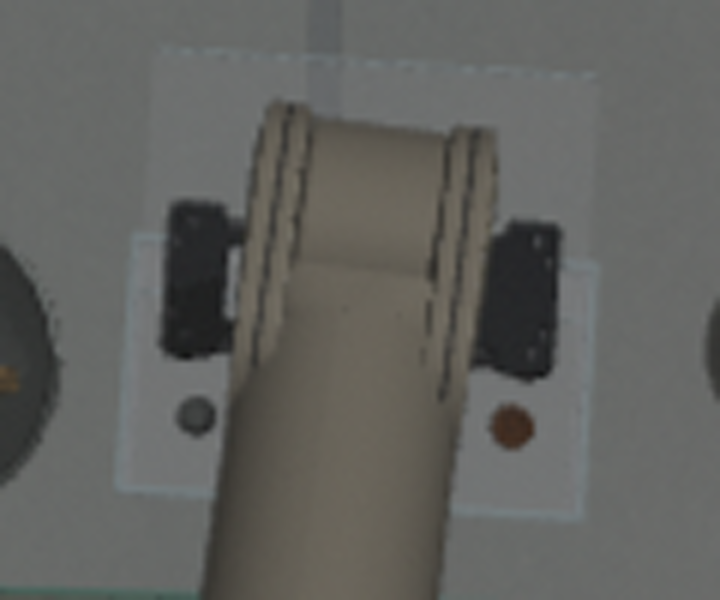

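The lid now extends 31.3 px, so it is about 97 mm open. I'll ease it on by up to 3 mm and watch the force for the stop.

```bash
python3 -m crank '[{"x":0,"y":0.0005,"z":0,"ax":0,"ay":0,"az":0,"claw":1},{"x":0,"y":0.001,"z":0,"ax":0,"ay":0,"az":0,"claw":1},{"x":0,"y":0.0015,"z":0,"ax":0,"ay":0,"az":0,"claw":1},{"x":0,"y":0.0015,"z":0,"ax":0,"ay":0,"az":0,"claw":1},{"x":0,"y":0.0015,"z":0,"ax":0,"ay":0,"az":0,"claw":1}]'
python3 -m crank '[{"x":0,"y":0.0005,"z":0,"ax":0,"ay":0,"az":0,"claw":1},{"x":0,"y":0.001,"z":0,"ax":0,"ay":0,"az":0,"claw":1},{"x":0,"y":0.001,"z":0,"ax":0,"ay":0,"az":0,"claw":1},{"x":0,"y":0.001,"z":0,"ax":0,"ay":0,"az":0,"claw":1},{"x":0,"y":0.001,"z":0,"ax":0,"ay":0,"az":0,"claw":1}]'
python3 - <<'E'
from h import *
rep(point=np.r_[coat[:2],.168])
E
```

```text
time: 6.65
ee_pos: [0.5706, -0.021, 0.1606]
eef_rot: [0.719, 0.695, 0.0, 0.0]
ft_force: [-0.8, 1.1, -0.8]
width: 0.0005
time: 7.07
ee_pos: [0.5715, -0.0211, 0.1605]
eef_rot: [0.719, 0.695, 0.0, -0.0]
ft_force: [-1.5, 0.4, 0.1]
width: 0.0002
t 7.0667 tcp [ 0.5715 -0.0211  0.1605] box 0.0381 -0.0008 F [-1.52  0.36  0.12] w 0.00015560918577490286
axes [[0.033, 0.999, 0.0], [0.999, -0.033, 0.0], [0.0, 0.0, -1.0]]
point shift [ 0.0057 -0.0575 -0.0075]
```

```bash
python3 -m crank '[{"x":0,"y":-0.006,"z":0,"ax":0,"ay":0,"az":0,"claw":1},{"x":0.002,"y":-0.02,"z":-0.006,"ax":0,"ay":0,"az":0,"claw":1},{"x":0.004,"y":-0.035,"z":-0.0075,"ax":0,"ay":0,"az":0,"claw":1},{"x":0.0057,"y":-0.05,"z":-0.0075,"ax":0,"ay":0,"az":0,"claw":1},{"x":0.0057,"y":-0.0575,"z":-0.0075,"ax":0,"ay":0,"az":0,"claw":1}]'
python3 - <<'E'
from h import *
c=camera("side"); cv2.imwrite("pics/s6.png",cv2.resize(c["color"][150:290,230:400],None,fx=4,fy=4,interpolation=cv2.INTER_CUBIC)); rep(point=np.r_[coat[:2],.168])
c2=camera("top"); cv2.imwrite("pics/t6.png",c2["color"])
print("coat expected px in crop",(np.array(proj(c,coat+[0,0,.007]))-[230,150])*4)
E
```

```text
time: 7.48
ee_pos: [0.5129, -0.0134, 0.1681]
eef_rot: [0.719, 0.695, 0.0, -0.0]
ft_force: [-0.4, 0.5, 0.5]
width: 0.0005
t 7.5333 tcp [ 0.5125 -0.0135  0.1682] box -0.0212 0.0049 F [ 1.79 -0.42  0.27] w 0.0005135079900744817
axes [[0.033, 0.999, -0.0], [0.999, -0.033, 0.001], [0.001, -0.0, -1.0]]
point shift [0.0001 0.0017 0.0002]
coat expected px in crop [325.97182798 398.8400077 ]
```

View pics/s6.png

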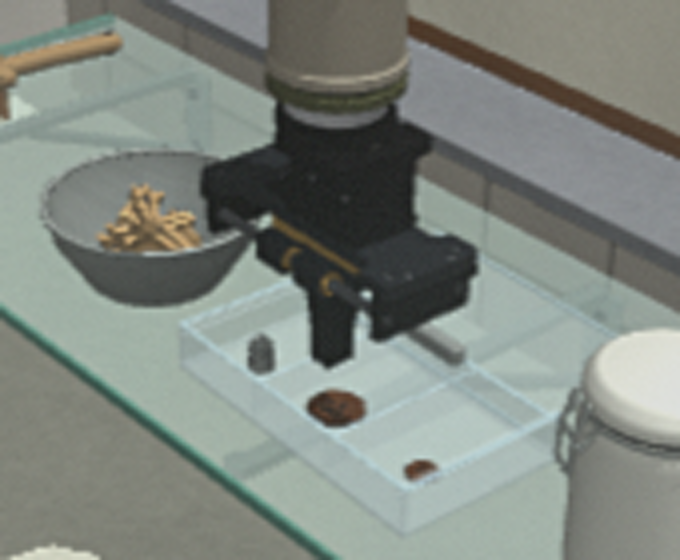

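The lid is open, and the fingertip (crop 332,360) is above the coat button (336,407), touching nothing. The button lies a couple of pixels from my prediction, so I'll compare against the side view.

Run:
```python
from h import *
c=camera("side"); im=c["color"]; h=cv2.cvtColor(im,cv2.COLOR_BGR2HSV)
m=((h[...,1]>75)&(h[...,2]<140)).astype(np.uint8); m[:235]=0;m[290:]=0;m[:,:300]=0;m[:,345:]=0
n,l,st,ce=cv2.connectedComponentsWithStats(m)
for i in range(1,n):
    if st[i,4]>8: print(st[i],ce[i],onz(c,*ce[i],.130).round(4))
rep()
```

```text
[308 248  13   8  68] [313.94117647 251.35294118] [ 0.5152 -0.0224  0.13  ]
[332 266   6   3  13] [333.84615385 266.76923077] [ 0.5092 -0.1062  0.13  ]
[300 279  14  11  24] [305.58333333 284.16666667] [ 0.4092 -0.1132  0.13  ]
t 7.6333 tcp [ 0.5143 -0.0134  0.1684] box -0.0193 0.005 F [-0.06  0.13 -0.28] w 0.0005064610004463372
axes [[0.032, 0.999, 0.001], [0.999, -0.032, 0.001], [0.001, 0.001, -1.0]]
```

The two views differ by about 9 mm in y, so I'll take the middle with a −4 mm shift, well within 25 mm. Then I'll hold for more than 2 s.

```bash
python3 -m crank '[{"x":-0.002,"y":0,"z":0.001,"ax":0,"ay":0,"az":0,"claw":1},{"x":-0.004,"y":0,"z":0.001,"ax":0,"ay":0,"az":0,"claw":1},{"x":-0.004,"y":0,"z":0.001,"ax":0,"ay":0,"az":0,"claw":1},{"x":-0.004,"y":0,"z":0.001,"ax":0,"ay":0,"az":0,"claw":1},{"x":-0.004,"y":0,"z":0.001,"ax":0,"ay":0,"az":0,"claw":1}]'
for i in 1 2 3 4 5 6; do python3 -m crank '[{"x":0,"y":0,"z":0,"ax":0,"ay":0,"az":0,"claw":1},{"x":0,"y":0,"z":0,"ax":0,"ay":0,"az":0,"claw":1},{"x":0,"y":0,"z":0,"ax":0,"ay":0,"az":0,"claw":1},{"x":0,"y":0,"z":0,"ax":0,"ay":0,"az":0,"claw":1},{"x":0,"y":0,"z":0,"ax":0,"ay":0,"az":0,"claw":1}]' | egrep 'time|pos'; done
```

```text
time: 8.05
ee_pos: [0.5143, -0.0178, 0.1669]
eef_rot: [0.719, 0.695, -0.0, 0.0]
ft_force: [-0.4, -0.3, -0.4]
width: 0.0006
time: 8.47
ee_pos: [0.5141, -0.0175, 0.167]
time: 8.88
ee_pos: [0.5141, -0.0175, 0.167]
time: 9.3
ee_pos: [0.5141, -0.0175, 0.167]
time: 9.72
ee_pos: [0.5141, -0.0175, 0.167]
time: 10.13
ee_pos: [0.5141, -0.0175, 0.167]
time: 10.55
ee_pos: [0.5141, -0.0176, 0.167]
```

```bash
python3 -m crank '[{"x":0,"y":0,"z":-0.015,"ax":0,"ay":0,"az":0,"claw":1},{"x":0,"y":0,"z":-0.04,"ax":0,"ay":0,"az":0,"claw":1},{"x":0,"y":-0.01,"z":-0.07,"ax":0,"ay":0,"az":0,"claw":1},{"x":0,"y":-0.02,"z":-0.1,"ax":0,"ay":0,"az":0,"claw":1},{"x":0,"y":-0.03,"z":-0.13,"ax":0,"ay":0,"az":0,"claw":1}]'
python3 -m crank '[{"x":0.02,"y":-0.02,"z":-0.02,"ax":0,"ay":0,"az":0,"claw":1},{"x":0.04,"y":-0.03,"z":-0.04,"ax":0,"ay":0,"az":0,"claw":1},{"x":0.07,"y":-0.035,"z":-0.06,"ax":0,"ay":0,"az":0,"claw":1},{"x":0.1,"y":-0.04,"z":-0.07,"ax":0,"ay":0,"az":0,"claw":1},{"x":0.13,"y":-0.04,"z":-0.08,"ax":0,"ay":0,"az":0,"claw":1}]'
python3 -m crank '[{"x":0.03,"y":0,"z":0,"ax":0,"ay":0,"az":0,"claw":1},{"x":0.06,"y":0,"z":0,"ax":0,"ay":0,"az":0,"claw":1},{"x":0.09,"y":0,"z":0,"ax":0,"ay":0,"az":0,"claw":1},{"x":0.11,"y":0,"z":0,"ax":0,"ay":0,"az":0,"claw":1},{"x":0.11,"y":0,"z":0,"ax":0,"ay":0,"az":0,"claw":1}]'
python3 -m crank '[{"x":0,"y":0,"z":0,"ax":0,"ay":0,"az":0,"claw":1},{"x":0,"y":0,"z":0,"ax":0,"ay":0,"az":0,"claw":1},{"x":0,"y":0,"z":0,"ax":0,"ay":0,"az":0,"claw":1},{"x":0,"y":0,"z":0,"ax":0,"ay":0,"az":0,"claw":1},{"x":0,"y":0,"z":0,"ax":0,"ay":0,"az":0,"claw":1}]'
python3 - <<'E'
from h import *
c=camera("top"); cv2.imwrite("pics/t7.png",cv2.resize(c["color"][180:300,200:380],None,fx=4,fy=4,interpolation=cv2.INTER_CUBIC))
rep(); p=np.array(r.read_state()["ee_pos"])+[0,0,.0187]; print("dist",np.linalg.norm(p-coat))
E
```

```text
time: 10.97
ee_pos: [0.4835, -0.0169, 0.2983]
eef_rot: [0.719, 0.695, -0.0, 0.0]
ft_force: [1.6, 0.5, -0.6]
width: 0.0004
time: 11.38
ee_pos: [0.4477, 0.1159, 0.3786]
eef_rot: [0.719, 0.695, 0.001, -0.0]
ft_force: [1.1, -0.2, -0.3]
width: 0.0008
time: 11.8
ee_pos: [0.4508, 0.2293, 0.376]
eef_rot: [0.716, 0.698, -0.001, -0.0]
ft_force: [-0.0, 0.0, -1.4]
width: 0.0008
time: 12.22
ee_pos: [0.4522, 0.2238, 0.3773]
eef_rot: [0.719, 0.695, 0.0, -0.0]
ft_force: [0.1, -0.1, -0.0]
width: 0.0005
t 12.2667 tcp [0.4521 0.224  0.3773] box -0.0892 0.2403 F [ 0.14 -0.29  0.21] w 0.00044424950537142404
axes [[0.034, 0.999, 0.0], [0.999, -0.034, 0.001], [0.001, 0.0, -1.0]]
dist 0.36637674873172327
```

View pics/t7.png

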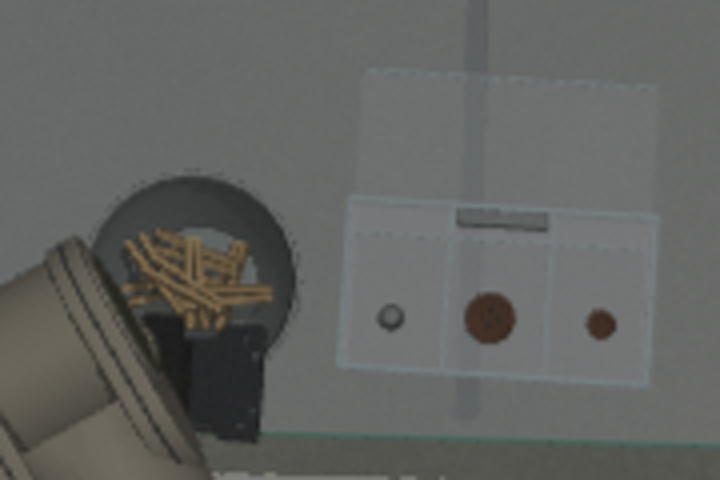

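The lid is fully open: the bar is at (502,220) and has moved about 30 px, or 90 mm. The coat button (490,318), shirt button and thimble are where they started. The hand is above and clear of the bowl.

```bash
python3 -c "
from bench import close_job; print(close_job())"
```

```text
the job is handed in; nothing more can be done
None
```

The box is open, I pointed at the largest button for about 2.5 s, and the hand is now drawn well back. The job is handed in at about 12 s; it returned no verdict.

- **Lid:** I pushed the chrome bar with closed fingertips, never gripping it. Forces read about 2–3 N along the way. In the last top picture the bar had moved about 90 mm from roughly 9 mm open, so the lid is about 99 mm open. I stopped there without pressing it against its stop.
- **Pointing:** The fingertips were about 36 mm above the coat button's top. The finger-tip force was near zero on arrival; I did not print it during the hold.
- **At the end:** The grasp point is about 37 cm from the button, and the force reads near zero. In the last top picture the coat button is at its starting pixel, and the thimble, shirt button and bowl look unmoved by eye. I did not measure the canister, dustpan or brush again; no move went near them.
- **Disagreement:** The two cameras placed the button about 9 mm apart in y. I pointed between the two positions, at most about 5 mm from either and well inside the 25 mm allowed.

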